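# Click the drill-guide bush into the drilling jig

## Robot

A 6-joint arm with a two-finger parallel gripper is mounted at the origin on a cart in front of the work surface, level with it; the furniture and walls round the work are solid. World frame = base frame: x ahead of the robot, y to its left, z up, the work surface at z = 0. Lengths are in m, angles in degrees, forces in N, time in s.
With the tool pointing down it reaches from about 0.3 to 0.75 m from the base axis. Payload 8.5 kg.
Tool frame: the origin (TCP) lies between the finger pads; the fingertips stand env.finger_overhang ahead of it and the grasp point (between the pads) lies 2 mm behind it (env.finger_overhang is the distance from the TCP to the fingertips, in m); z points along the fingers, y is the line along which they close (so a half turn about z gives the same grasp; the last joint's range is limited). The gripper opens to 85 mm and grips with 20 to 120 N. Pads are 22 mm wide; open, the fingers measure 114 mm over their backs; the gripper's body (76 mm by 85 mm) begins 54 mm behind the grasp point. The pads swing forward as they close: fully open they stand 13 mm farther back than shut.
Start: joints at [-82.981, 21.807, 74.336, -0, 83.858, -12.336], TCP at [0.182, -0.519, 0.248] pointing down, gripper open.
Joint ranges: [-178.18, 178.18], [-50.72, 133.34], [12.68, 142.11], [-81.47, 261.47], [9.98, 163.14], [-165.26, 165.26]. Speed limits (degrees/s): [136.94, 136.94, 180, 180, 180, 180].

## Interface

Orientations are given as a 3x3 rotation matrix whose columns are the frame's x, y, z axes.
In Python, from rig import env gives the robot as it stands. The module is installed in compiled form; this text tells all that it offers.
- The arm moves only by the tool jog_arm, never from a script. Its arguments are lists of equal length, an entry for each row: "hand": the finger opening in m, from 0 to 0.0854; "travel": the shift along the world's x, y, z in m, a list of three; "yaw": the turn about the world's z in rad. A call has exactly 5 rows; each row shifts and turns the commanded pose from where the row before left it; what a row does not reach is not made up. A row lasts 1/8 s, in which the tool goes at most 62.5 mm and 10.7 degrees, less where a joint would pass 70% of its speed; a pose out of reach is approached as far as the arm can. A call is refused whole if a number of a shift passes 0.0625 or a number of a turn 0.188, either way. A call with a gripper value outside its range is refused whole. The fingers move at their own pace and stop on an object; "grip_force" is the grip in N (left out, the last holds). Time passes only in rows, so rows that do not move let the fingers close, or fill a call up. It gives the time, the measured TCP pose, the force, the opening and the grip force at its end, in the units of the state.
- env.observe(): the state, without advancing time (a new reading comes with each control period).
- env.get_image(name): name is "scene" or "top" or "wrist"; returns the picture (384x512x3 uint8, red, green, blue); there is no depth.
- env.calibration(name): a dict with "fx", "fy", "cx", "cy" (pixels), "k1" (the pictures are not rectified: a ray, as slopes to the right and down, at radius r is drawn at 1 + k1 r^2 times it, then the intrinsics apply), "position" and "rotation" of the camera in the world; the wrist camera has in their place "hand_eye" (4x4, takes a point from camera to tool coordinates, whose origin is the TCP and whose axes are the flange's). Camera axes: x right, y down, z forward; pixel columns grow to the right and rows downward; lengths in m; the calibration is good to about 2 mm. A picture is of the moment at which its call begins: read the wrist's pose just before it. calibration takes no time and is no camera call.
- env.close_job(): hands the job in; it is judged then, once.
The state is a dict: "time_s": time; "q": joint angles; "qvel": joint speeds; "joint_efforts": joint torques, N m; "position": TCP position; "tool_rot": TCP orientation; "ft_force": force on the tool from outside, world axes, zero at the start; "wrist_torque": the same for the moment, N m; "grip_width": finger opening in m; "gripper_force": force on a finger pad.
Only numpy, scipy, OpenCV 4.12 (cv2) and the standard library are available. Lean on these libraries where they do the work, as an engineer would, in place of code of your own. Each camera call takes 0.05 s, during which the arm holds its last target. There are 200 camera calls.

## Task

Fit the brass-handled drill-guide bush into the blue arm of the drilling jig: take it out of the wooden rack and push it slowly straight down into the arm's hole, past the sprung side ball, until it clicks and its collar sits flush on the arm, then let go. The arm is only clamped to its column by friction, so never press the bush against it with more than about 50 N, and leave the other two bushes in the rack and the tape measure where they are.

Things in the scene. Friction and masses are not known exactly. Their poses are not given: they have to be found in the camera images.
- bush_brass_mid (a point): Loose upright round bush with brass knurled grip, 64 mm tall, 0.22 kg. Point: on its axis (z, up), half-way up, 32 mm above the nose = underside of the collar. From the nose up: taper 17 to 28 mm diameter, 7 mm long; body 28 mm, with a catch groove at 11 to 23 mm; collar 42 mm at 32 to 38 mm; grip 32 mm at 38 to 64 mm: take it there from above, fingertips just above the collar.
- bush_black_mid (a point): Same shape and same point as the brass bush, but with a black grip; stays in the rack.
- bush_grey_mid (a point): Same shape and same point as the brass bush, but with a light grey metal grip; stays in the rack.
- rack: Fixed wooden rack 62 x 210 x 38 mm (its y is its length); origin at the centre of its underside. The bushes hang in three holes at y = -70, 0 and +70 mm, in any order, collars on the rack's top. For finger room, grip a bush with the fingers closing along the rack's x.
- jig: Fixed drilling jig, origin at bench height below the hole. Grey base plate 230 x 150 x 12 mm with a clamped timber block; steel column 20 mm thick, 155 mm high, 92 mm from the hole along +x; on it the blue arm, 64 x 64 mm round its upright through hole (29.5 mm diameter), 32 mm thick. A clamp lever behind the column reaches 45 mm above the arm's underside.
- guide_axis (a point): Point at bench height exactly below the centre of the arm's hole; z up, x towards the column. The arm's height is NOT measured: it was clamped to suit the job, its top face (where the collar comes to sit) anywhere from 91 to 115 mm above the bench, so the seat must be felt for. Arm and column do not give way.
- catch_ball (a joint): Sprung 14 mm steel ball in the hole's wall on the side away from the column, 16 mm below the arm's top. Value: how far it is pushed back (m): 0 free, 0.0025 to 0.0045 while the body passes, under 0.001 once clicked into the groove. The nose meets it when the collar is about 16 mm above the arm; it clicks in the last 2 mm. Passing it takes 5 to 12 N downward, then less until the collar lands.
- tape_mid (a point): Loose yellow tape measure standing on the bench, about 66 x 32 x 62 mm; this point is its middle.
There are look-alikes about, which are no part of the job. Leave any orange or purple look-alike of the part that bears bush_brass_mid alone.

How it is judged (in metres and radians):
On the way, in this order (a step that is already met when the one before it is completed fails the run):
1. the brass bush is lifted clear of the rack (height (world z) of bush_brass_mid above 0.08 m), for 0.1 s.
2. the brass bush is in the arm's hole and presses the ball back (value of joint catch_ball above 0.0025 m and horizontal distance between bush_brass_mid and guide_axis below 0.006 m), for 0.04 s.
At the end, for the whole second after the job is handed in: The brass bush stands upright (within 0.04 rad) in the arm's hole, axis within 3 mm of the hole's, collar 88 to 117 mm above the bench, ball sprung out into its groove (catch_ball under 0.0016 m); other bushes within 20 mm of their start, tape measure within 30 mm (value of joint catch_ball below 0.0016 m and horizontal distance between bush_brass_mid and guide_axis below 0.003 m and height (world z) of bush_brass_mid between 0.088 and 0.117 m and angle between bush_brass_mid's own z axis and vertical below 0.04 rad and distance of each of bush_black_mid, bush_grey_mid from where it was at the start of the episode below 0.02 m and distance of tape_mid from where it was at the start of the episode below 0.03 m); the robot touches nothing.
It fails at once if bush and jig press on each other with more than 50 N (the clamped arm would slip) (contact force between bush_brass and jig above 50 N).
It fails at once if the robot presses on the jig itself with more than 50 N (contact force between any of the fingers, the arm and jig above 50 N).
It fails at once if another bush is taken out of the rack (distance of any of bush_black_mid, bush_grey_mid from where it was at the start of the episode above 0.03 m).
It also fails if it takes over 48 s, if anything falls off the work surface, if the arm or the gripper's body presses on something with over 40 N, if the wrist force passes 120 N, or if a joint passes its speed limit or range.

## Working session

There is one attempt and no reset: what is moved stays moved. The work goes in short steps, Python scripts to look and compute and a tool call to move; the robot and the scene stay as the last step left them, time stands still between calls to the robot, and variables do not carry over. Pictures are saved under pics/ and viewed, at most 10 in all, crops included, and the job is handed in when it is done.

Besides the shell and the picture viewer there is one more tool, called after ">>>" as name(argument=value, ...), one argument or row to a line, values as JSON. jog_arm: Moves the arm, as the interface text tells. Its arguments: {"type":"object","properties":{"hand":{"type":"array"},"travel":{"type":"array"},"yaw":{"type":"array"},"grip_force":{"type":"number"}},"required":["hand","travel","yaw"]}

```bash
mkdir -p pics; cat > h.py <<'E'
import numpy as np, cv2
from rig import env
def save(n,f):
    s=env.observe(); im=env.get_image(n); cv2.imwrite('pics/'+f,im[:,:,::-1]); return im,s
def ray(n,u,v,s=None):
    c=env.calibration(n); x=(u-c['cx'])/c['fx']; y=(v-c['cy'])/c['fy']
    rd=np.hypot(x,y); r=rd
    for _ in range(30): r=rd/(1+c['k1']*r*r)
    k=r/rd if rd>0 else 1
    d=np.array([x*k,y*k,1.])
    if n=='wrist':
        H=np.array(c['hand_eye']); R=np.array(s['tool_rot'])
        return np.array(s['position'])+R@H[:3,3], R@H[:3,:3]@d
    return np.array(c['position']),np.array(c['rotation'])@d
def onz(n,u,v,z,s=None):
    p,d=ray(n,u,v,s); return p+d*(z-p[2])/d[2]
E
python3 - <<'E'
from h import *
a,s=save('scene','scene0.png'); b,_=save('top','top0.png')
print(s['time_s'],np.array(s['tool_rot']).round(3).tolist(),s['ft_force'],env.finger_overhang)
for n in('scene','top'):
    c=env.calibration(n);print(n,c['fx'],c['k1'],np.round(c['position'],3),np.round(c['rotation'],2).tolist())
print(env.calibration('wrist'))
E
```

```text
0.0 [[0.943, 0.331, -0.0], [0.331, -0.943, 0.001], [0.0, -0.001, -1.0]] [-0.27830318 -0.770663   -0.49863165] 0.017
scene 438.2046247727268 -0.1669501248062064 [0.172 0.634 0.697] [[-0.75, -0.48, 0.44], [-0.66, 0.54, -0.52], [0.01, -0.69, -0.73]]
top 386.31072835060894 -0.006217974164732327 [0.419 0.209 0.923] [[0.02, -0.99, 0.16], [-1.0, -0.02, -0.01], [0.01, -0.16, -0.99]]
{'fx': 286.56715059151384, 'fy': 286.56715059151384, 'cx': 255.62263340291838, 'cy': 189.27162287889092, 'k1': -0.07215136192630935, 'hand_eye': array([[-9.38697558e-05, -9.54980507e-01, -2.96668539e-01,
         7.56716805e-02],
       [ 9.99999973e-01, -2.62988029e-05, -2.31756658e-04,
        -1.02986181e-03],
       [ 2.13521064e-04, -2.96668552e-01,  9.54980484e-01,
        -1.25509129e-01],
       [ 0.00000000e+00,  0.00000000e+00,  0.00000000e+00,
         1.00000000e+00]])}
```

View pics/scene0.png

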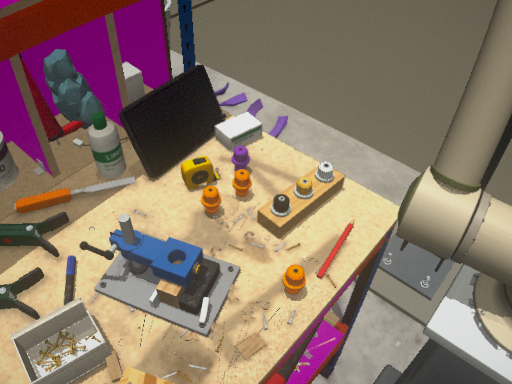

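View pics/top0.png

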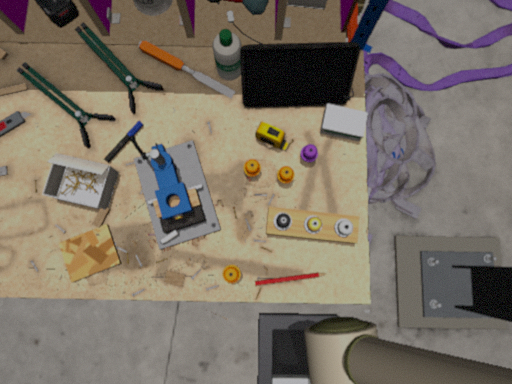

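Both views show the rack with three bushes; brass is the middle one (top ≈ (314,224), scene ≈ (304,185)), black at (283,220), grey at (345,228). The blue arm's hole is at about top (176,201), scene (178,257), with the column towards top (157,155). Orange and purple look-alikes stand around.

```bash
python3 - <<'E'
from h import *
for n,u,v in(('black',283,220),('brass',314,224),('grey',345,228)): print(n,onz('top',u,v,.07).round(4))
print('brass scene',onz('scene',304,182,.07).round(4))
print('rack corners',[onz('top',u,v,.038).round(3).tolist() for u,v in((269,208),(358,216),(356,243),(266,234))])
print('hole top',onz('top',176,201,.1).round(4),'scene',onz('scene',180,257,.1).round(4))
print('column',onz('top',155,152,.155).round(4), 'tape',onz('top',270,135,.06).round(3))
for f,x,y,w,h in(('scene0.png',60,190,190,150),):pass
a=cv2.imread('pics/top0.png')[125:255,125:225];b=cv2.imread('pics/scene0.png')[200:330,90:240]
o=np.hstack([cv2.resize(a,None,fx=3,fy=3,interpolation=2),cv2.resize(b,None,fx=3,fy=3,interpolation=2)])
cv2.imwrite('pics/crop.png',o)
E
```

```text
black [0.4997 0.1441 0.07  ]
brass [0.4922 0.0755 0.07  ]
grey [0.4846 0.0068 0.07  ]
brass scene [0.4942 0.0741 0.07  ]
rack corners [[0.53, 0.174, 0.038], [0.515, -0.031, 0.038], [0.453, -0.025, 0.038], [0.47, 0.18, 0.038]]
hole top [0.5334 0.3766 0.1   ] scene [0.5289 0.3822 0.1   ]
column [0.626  0.4135 0.155 ] tape [0.698 0.175 0.06 ]
```

View pics/crop.png

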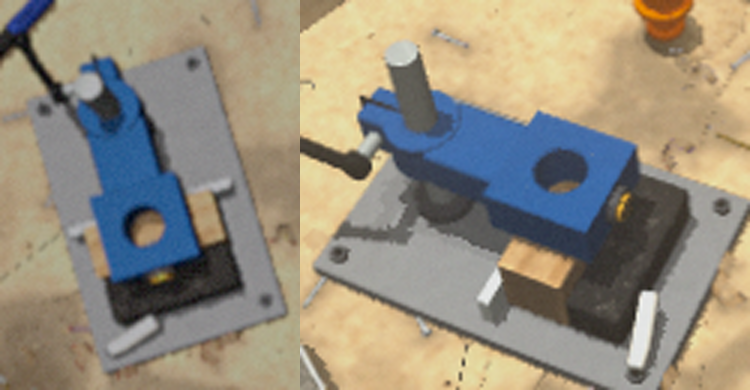

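The crop shows the hole centre at about top (174.3,201) and scene (177,256.7), and the brass catch on the side away from the column. Moving above the brass bush for a closer look.

>>> jog_arm(
  hand=[0.085,0.085,0.085,0.085,0.085],
  travel=[
    [0.0207,0.0396,-0.004],
    [0.0207,0.0396,-0.004],
    [0.0207,0.0396,-0.004],
    [0.0207,0.0396,-0.004],
    [0.0207,0.0396,-0.004],
  ],
  yaw=[0.075,0.075,0.075,0.075,0.075],
  grip_force=60,
)

```text
time_s: 0.72
position: [0.2862, -0.3194, 0.228]
tool_rot: [[0.755, 0.656, -0.0], [0.656, -0.755, 0.0], [0.0, -0.0, -1.0]]
ft_force: [1.4, -0.1, 0.8]
grip_width: 0.0851
gripper_force: 0.0
```

>>> jog_arm(
  hand=[0.085,0.085,0.085,0.085,0.085],
  travel=[
    [0.0207,0.0396,-0.004],
    [0.0207,0.0396,-0.004],
    [0.0207,0.0396,-0.004],
    [0.0207,0.0396,-0.004],
    [0.0207,0.0396,-0.004],
  ],
  yaw=[0.075,0.075,0.075,0.075,0.075],
)

```text
time_s: 1.35
position: [0.3897, -0.1215, 0.2081]
tool_rot: [[0.462, 0.887, -0.0], [0.887, -0.462, 0.0], [-0.0, -0.0, -1.0]]
ft_force: [-1.0, 0.3, 0.5]
grip_width: 0.0854
gripper_force: 0.0
```

>>> jog_arm(
  hand=[0.085,0.085,0.085,0.085,0.085],
  travel=[
    [0.0207,0.0396,-0.004],
    [0.0207,0.0396,-0.004],
    [0.0207,0.0396,-0.004],
    [0.0207,0.0396,-0.004],
    [0.0207,0.0396,-0.004],
  ],
  yaw=[0.075,0.075,0.075,0.075,0.075],
)

```text
time_s: 1.98
position: [0.4932, 0.0766, 0.188]
tool_rot: [[0.105, 0.994, -0.0], [0.994, -0.105, -0.0], [-0.0, -0.0, -1.0]]
ft_force: [0.5, -0.2, -0.7]
grip_width: 0.0852
gripper_force: 0.0
```

```bash
python3 - <<'E'
from h import *
a,s=save('wrist','w1.png')
print(s['time_s'],np.round(s['position'],4),np.array(s['tool_rot']).round(3).tolist(),np.round(s['ft_force'],2),np.round(s['q'],1))
# triangulate hole
A=[];B=[]
(p,d),(q,e)=ray('top',174.3,201),ray('scene',177,256.7)
M=np.stack([d,-e],1);t=np.linalg.lstsq(M,q-p,rcond=None)[0];print('hole',p+d*t[0],q+e*t[1])
E
```

```text
1.975 [0.4932 0.0766 0.188 ] [[0.105, 0.994, -0.0], [0.994, -0.105, -0.0], [-0.0, -0.0, -1.0]] [ 0.51 -0.22 -0.71] [-4.8 20.  88.  -0.  72.   1.3]
hole [0.53408423 0.38140883 0.09420838] [0.53619412 0.38298392 0.09482876]
```

View pics/w1.png

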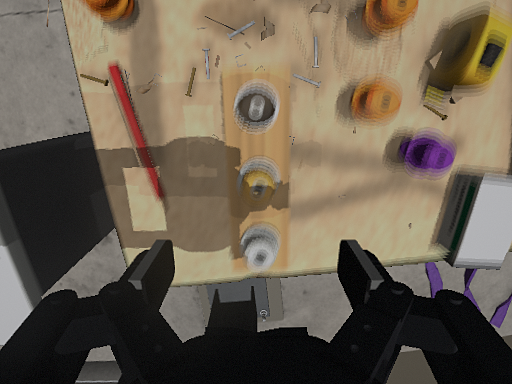

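The view shows the brass bush near (258,183) between black (257,105) and grey (261,245), blurred as the arm was still moving; I'll take a still one and mask the brass.

```bash
python3 - <<'E'
from h import *
a,s=save('wrist','w2.png')
print(s['time_s'],np.round(s['position'],4))
h=cv2.cvtColor(a,cv2.COLOR_RGB2HSV)
print(a[183,240:280:4].tolist())
c=a[80:280,200:320]; cv2.imwrite('pics/w2c.png',cv2.resize(c[:,:,::-1],None,fx=3,fy=3,interpolation=2))
m=cv2.inRange(h,(20,110,90),(35,255,255)); m[:, :225]=0; m[:,295:]=0; m[:150]=0; m[215:]=0
n,l,st,ce=cv2.connectedComponentsWithStats(m)
for i in range(1,n):
    if st[i,4]>60: print(st[i],ce[i],onz('wrist',*ce[i],.066,s))
E
```

```text
2.025 [0.4945 0.08   0.1874]
[[85, 83, 78], [60, 47, 26], [132, 101, 51], [138, 105, 53], [150, 113, 57], [151, 115, 57], [168, 138, 70], [62, 46, 20], [126, 128, 125], [103, 81, 53]]
```

View pics/w2c.png

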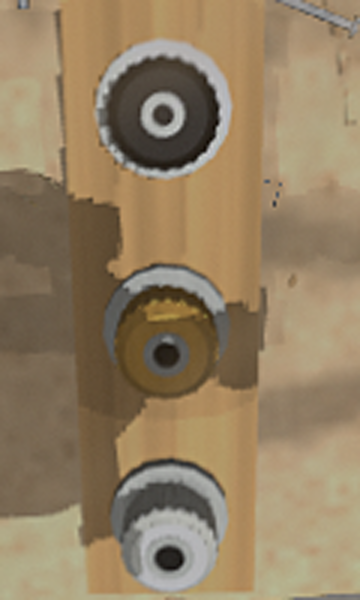

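The crop shows bore centres: brass (255.3,197.7), black (254,118), grey (256.3,266).

```bash
python3 - <<'E'
from h import *
s=env.observe()
p=[onz('wrist',u,v,.07,s) for u,v in((254,118),(255.3,197.7),(256.3,266))]
for x in p: print(x.round(4))
d=p[0]-p[2]; print(np.linalg.norm(d),np.degrees(np.arctan2(-d[0],d[1])),'go',p[1]-np.array(s['position']),np.array(s['position']))
E
```

```text
[0.498  0.1409 0.07  ]
[0.4919 0.0715 0.07  ]
[0.4856 0.0014 0.07  ]
0.14005061817815492 -5.0718672784989245 go [-0.00163896 -0.00647967 -0.11750271] [0.49352802 0.0779965  0.18750271]
```

>>> jog_arm(
  hand=[0.085,0.085,0.085,0.085,0.085],
  travel=[
    [0,-0.001,-0.02],
    [0,0,-0.03],
    [0,0,-0.025],
    [0,0,-0.015],
    [0,0,0],
  ],
  yaw=[0.02,0,0,0,0],
)

```text
time_s: 2.7
position: [0.4921, 0.0737, 0.0975]
tool_rot: [[0.089, 0.996, -0.003], [0.996, -0.089, 0.0], [-0.0, -0.003, -1.0]]
ft_force: [0.1, 0.5, -0.4]
grip_width: 0.0847
gripper_force: 0.0
```

```bash
python3 - <<'E'
from h import *
a,s=save('wrist','w3.png')
print(s['time_s'],np.round(s['position'],4),np.array(s['tool_rot']).round(3).tolist(),np.round(s['ft_force'],2))
E
```

```text
2.7 [0.4921 0.0737 0.0975] [[0.089, 0.996, -0.003], [0.996, -0.089, 0.0], [-0.0, -0.003, -1.0]] [ 0.08  0.49 -0.43]
```

View pics/w3.png

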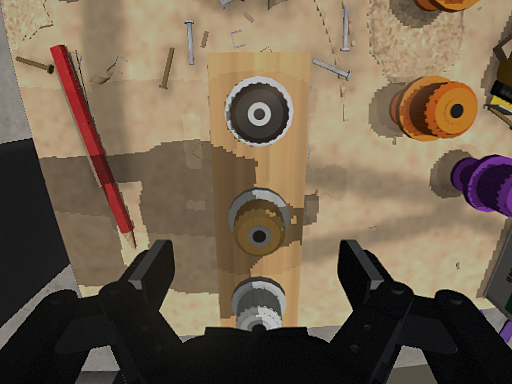

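Brass bore at (259.5,236), between the fingers; black at (259,114).

```bash
python3 - <<'E'
from h import *
s=env.observe()
print(onz('wrist',259.5,236,.07,s),onz('wrist',259.5,114,.07,s),s['position'])
E
```

```text
[0.49421823 0.07351611 0.07      ] [0.50016405 0.1434624  0.07      ] [0.49257908 0.07374193 0.0983191 ]
```

>>> jog_arm(
  hand=[0.085,0.085,0.085,0.085,0.085],
  travel=[
    [0.001,0,-0.01],
    [0,0,-0.012],
    [0,0,-0.009],
    [0,0,-0.005],
    [0,0,0],
  ],
  yaw=[0,0,0,0,0],
)

```text
time_s: 3.38
position: [0.4937, 0.0741, 0.062]
tool_rot: [[0.088, 0.996, -0.001], [0.996, -0.088, 0.0], [0.0, -0.001, -1.0]]
ft_force: [1.1, 0.1, 0.6]
grip_width: 0.0849
gripper_force: 0.0
```

>>> jog_arm(
  hand=[0.06,0.045,0.036,0.03,0.026],
  travel=[
    [0,0,0],
    [0,0,0],
    [0,0,0],
    [0,0,0],
    [0,0,0],
  ],
  yaw=[0,0,0,0,0],
  grip_force=60,
)

```text
time_s: 4.0
position: [0.4938, 0.0741, 0.0628]
tool_rot: [[0.088, 0.996, 0.0], [0.996, -0.088, -0.0], [-0.0, 0.0, -1.0]]
ft_force: [-0.7, 0.6, 6.6]
grip_width: 0.03
gripper_force: 58.8
```

>>> jog_arm(
  hand=[0.02,0.02,0.02,0.02,0.02],
  travel=[
    [0,0,0],
    [0,0,0],
    [0,0,0],
    [0,0,0],
    [0,0,0],
  ],
  yaw=[0,0,0,0,0],
)

```text
time_s: 4.62
position: [0.4938, 0.0741, 0.0627]
tool_rot: [[0.088, 0.996, 0.0], [0.996, -0.088, -0.0], [-0.0, 0.0, -1.0]]
ft_force: [-1.6, -0.4, 5.0]
grip_width: 0.0305
gripper_force: 58.8
```

>>> jog_arm(
  hand=[0.02,0.02,0.02,0.02,0.02],
  travel=[
    [0,0,0.01],
    [0,0,0.02],
    [0,0,0.03],
    [0,0,0.03],
    [0,0,0.03],
  ],
  yaw=[0,0,0,0,0],
)

```text
time_s: 5.25
position: [0.4935, 0.0741, 0.1836]
tool_rot: [[0.088, 0.996, -0.0], [0.996, -0.088, 0.0], [0.0, -0.0, -1.0]]
ft_force: [0.7, -0.5, -1.6]
grip_width: 0.0302
gripper_force: 59.5
```

>>> jog_arm(
  hand=[0.02,0.02,0.02,0.02,0.02],
  travel=[
    [0.006,0.03,0.02],
    [0.01,0.05,0],
    [0.01,0.055,0],
    [0.01,0.05,0],
    [0.002,0.025,0],
  ],
  yaw=[0,0,0,0,0],
)

```text
time_s: 5.88
position: [0.5315, 0.2865, 0.2023]
tool_rot: [[0.086, 0.996, -0.0], [0.996, -0.086, 0.0], [0.0, -0.0, -1.0]]
ft_force: [0.1, -0.2, -1.8]
grip_width: 0.0304
gripper_force: 59.6
```

>>> jog_arm(
  hand=[0.02,0.02,0.02,0.02,0.02],
  travel=[
    [0,0.012,0],
    [0,0.004,0],
    [0,0,0],
    [0,0,0],
    [0,0,0],
  ],
  yaw=[0,0,0,0,0],
)

```text
time_s: 6.5
position: [0.5319, 0.2995, 0.2025]
tool_rot: [[0.089, 0.996, 0.0], [0.996, -0.089, 0.0], [0.0, 0.0, -1.0]]
ft_force: [0.4, -1.0, -1.6]
grip_width: 0.0302
gripper_force: 59.6
```

```bash
python3 - <<'E'
from h import *
a,s=save('wrist','w4.png')
print(s['time_s'],np.round(s['position'],4),np.array(s['tool_rot']).round(4).tolist(),np.round(s['ft_force'],2),s['grip_width'])
E
```

```text
6.5 [0.5319 0.2995 0.2025] [[0.0887, 0.9961, 0.0001], [0.9961, -0.0887, 0.0], [0.0, 0.0001, -1.0]] [ 0.4  -0.95 -1.57] 0.030176991943340854
```

View pics/w4.png

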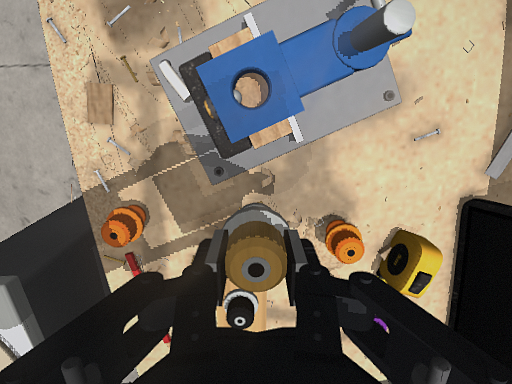

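The view shows the held brass bush (bore ≈ (256,269)), and the blue arm's hole at about (251,91), column head at (398,15).

```bash
python3 - <<'E'
from h import *
a=cv2.imread('pics/w4.png')[:,:,::-1].copy(); s=env.observe(); print(s['position'])
s=dict(s); s['position']=[.5319,.2995,.2025]
h=cv2.cvtColor(a,cv2.COLOR_RGB2HSV)
print(h[91,215:300:6].tolist()); print(h[50:140:6,251].tolist())
m=cv2.inRange(h,(100,150,110),(125,255,255)); m[:,:180]=0; m[170:]=0
cs,hi=cv2.findContours(m,cv2.RETR_CCOMP,cv2.CHAIN_APPROX_NONE)
for c,k in zip(cs,hi[0]):
    if k[3]>=0 and len(c)>60:
        e=cv2.fitEllipse(c);print(e,cv2.boundingRect(c))
        for z in(.091,.097,.103,.109,.115):
            P=np.array([onz('wrist',*p[0],z,s)[:2] for p in c],np.float32); print(z,cv2.fitEllipse(P))
cv2.imwrite('pics/m.png',cv2.resize(np.hstack([m[30:160,180:330],a[30:160,180:330,2]]),None,fx=2.5,fy=2.5))
print('bush top',onz('wrist',256,269,.2098,s))
E
```

```text
[0.53185142 0.29964343 0.20244113]
[[108, 159, 154], [108, 163, 158], [108, 165, 156], [107, 17, 106], [15, 86, 157], [15, 92, 197], [15, 88, 185], [14, 93, 178], [10, 50, 117], [112, 99, 75], [109, 145, 158], [108, 146, 157], [108, 152, 170], [108, 159, 170], [107, 163, 174]]
[[107, 162, 173], [107, 163, 169], [108, 165, 172], [108, 151, 103], [15, 92, 108], [15, 98, 197], [15, 92, 199], [14, 87, 184], [15, 84, 183], [15, 84, 191], [109, 147, 153], [108, 155, 158], [108, 158, 155], [108, 159, 154], [116, 29, 131]]
((257.1087341308594, 88.52019500732422), (42.488624572753906, 64.52704620361328), 68.17251586914062) (230, 67, 65, 50)
0.091 ((0.5400267243385315, 0.3850034177303314), (0.03234602510929108, 0.05050325021147728), 105.45622253417969)
0.097 ((0.5399746894836426, 0.38477715849876404), (0.03152717277407646, 0.04922473803162575), 105.4561996459961)
0.103 ((0.5399226546287537, 0.38455092906951904), (0.030708327889442444, 0.04794621840119362), 105.45628356933594)
0.109 ((0.5398706197738647, 0.3843246400356293), (0.02988947369158268, 0.04666769504547119), 105.45626831054688)
0.115 ((0.539818525314331, 0.3840983808040619), (0.029070613905787468, 0.04538920149207115), 105.45624542236328)
bush top [0.53145931 0.29984738 0.2098    ]
```

View pics/m.png

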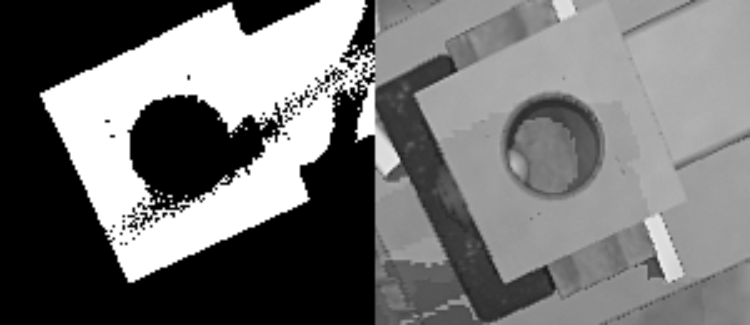

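The mask has speckle right of the hole from the light streak; the blue-channel crop shows the hole clearly round. I'll loosen saturation.

```bash
python3 - <<'E'
from h import *
a=cv2.imread('pics/w4.png')[:,:,::-1].copy(); s=dict(env.observe()); s['position']=[.5319,.2995,.2025]
h=cv2.cvtColor(a,cv2.COLOR_RGB2HSV)
m=cv2.inRange(h,(100,115,118),(125,255,255)); m=cv2.medianBlur(m,3); m[:,:180]=0; m[170:]=0
cs,hi=cv2.findContours(m,cv2.RETR_CCOMP,cv2.CHAIN_APPROX_NONE)
for c,k in zip(cs,hi[0]):
    if k[3]>=0 and len(c)>60:
        c=cv2.convexHull(c) ;print(cv2.fitEllipse(c),cv2.boundingRect(c))
        for z in(.091,.097,.103,.109,.115):
            P=np.array([onz('wrist',*p[0],z,s)[:2] for p in c],np.float32); e=cv2.fitEllipse(P);print(z,np.round(e[0],4),np.round(e[1],4))
c=max([c for c,k in zip(cs,hi[0]) if k[3]<0],key=cv2.contourArea)
# the square's far-left edge: jig y direction and length
q=[(195.5,68),(232,143)]
for z in(.091,.097,.103,.109,.115):
    A,B=[onz('wrist',*p,z,s)[:2] for p in q]; d=A-B; print(z,np.linalg.norm(d),np.degrees(np.arctan2(*d[::-1])))
E
```

```text
((250.9570770263672, 87.6096420288086), (41.92658233642578, 43.44930648803711), 173.0772705078125) (231, 66, 41, 44)
0.091 [0.5354 0.3861] [0.0328 0.033 ]
0.097 [0.5354 0.3859] [0.032  0.0322]
0.103 [0.5355 0.3856] [0.0311 0.0314]
0.109 [0.5356 0.3854] [0.0303 0.0305]
0.115 [0.5356 0.3851] [0.0295 0.0297]
0.091 0.06459143603204755 109.79518936280567
0.097 0.0629562764604668 109.79518936280564
0.103 0.061321116888886064 109.79518936280567
0.109 0.059685957317305305 109.79518936280564
0.115 0.058050797745724574 109.79518936280567
```

Arm top ≈ 0.093–0.095 m (square edge 64 mm, triangulation), hole ≈ (0.5354, 0.386). One closer look on the way.

>>> jog_arm(
  hand=[0.02,0.02,0.02,0.02,0.02],
  travel=[
    [0.002,0.02,-0.006],
    [0.001,0.02,-0.006],
    [0,0.006,0],
    [0,0,0],
    [0,0,0],
  ],
  yaw=[0,0,0,0,0],
)

```text
time_s: 7.18
position: [0.5348, 0.3459, 0.1905]
tool_rot: [[0.088, 0.996, 0.0], [0.996, -0.088, -0.0], [-0.0, 0.0, -1.0]]
ft_force: [-0.7, -0.8, -2.2]
grip_width: 0.0303
gripper_force: 59.6
```

```bash
python3 - <<'E'
from h import *
a,s=save('wrist','w5.png')
print(np.round(s['position'],4),np.round(s['ft_force'],2))
h=cv2.cvtColor(a,cv2.COLOR_RGB2HSV)
m=cv2.inRange(h,(100,115,118),(125,255,255)); m=cv2.medianBlur(m,3); m[230:]=0
cs,hi=cv2.findContours(m,cv2.RETR_CCOMP,cv2.CHAIN_APPROX_NONE)
for c,k in zip(cs,hi[0]):
    if k[3]>=0 and len(c)>60:
        c=cv2.convexHull(c) ;print(cv2.fitEllipse(c),cv2.boundingRect(c))
        for z in(.091,.095,.099,.105):
            P=np.array([onz('wrist',*p[0],z,s)[:2] for p in c],np.float32); e=cv2.fitEllipse(P);print(z,np.round(e[0],4),np.round(e[1],4))
cv2.imwrite('pics/w5c.png',cv2.resize(a[40:300,150:400,::-1],None,fx=2.2,fy=2.2,interpolation=2))
E
```

```text
[0.5348 0.3459 0.1905] [-0.73 -0.77 -2.23]
((252.582275390625, 149.37017822265625), (40.83381652832031, 41.53822326660156), 125.73059844970703) (232, 129, 42, 42)
0.091 [0.5354 0.3855] [0.0324 0.0328]
0.095 [0.5355 0.3861] [0.0318 0.0323]
0.099 [0.5356 0.3868] [0.0313 0.0317]
0.105 [0.5357 0.3878] [0.0304 0.0308]
```

View pics/w5c.png

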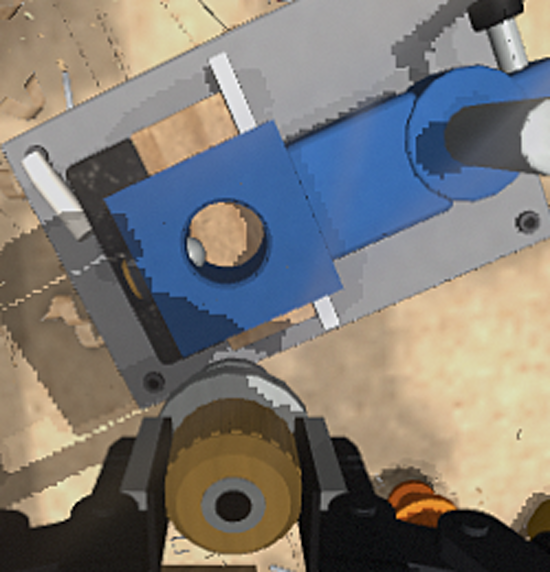

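Both views agree: hole at (0.5355, 0.386), arm top ≈ 0.094 m; the bush sits within 0.5 mm of the TCP axis. Moving over the hole, then slowly down.

>>> jog_arm(
  hand=[0.02,0.02,0.02,0.02,0.02],
  travel=[
    [0.0008,0.015,0],
    [0,0.017,0],
    [0,0.008,0],
    [0,0,-0.012],
    [0,0,-0.012],
  ],
  yaw=[0,0,0,0,0],
)

```text
time_s: 7.85
position: [0.5353, 0.3858, 0.165]
tool_rot: [[0.088, 0.996, -0.001], [0.996, -0.088, -0.001], [-0.001, -0.001, -1.0]]
ft_force: [-0.9, 0.7, -1.6]
grip_width: 0.0305
gripper_force: 59.6
```

>>> jog_arm(
  hand=[0.02,0.02,0.02,0.02,0.02],
  travel=[
    [0,0,-0.006],
    [0,0,-0.003],
    [0,0,-0.002],
    [0,0,-0.001],
    [0,0,0],
  ],
  yaw=[0,0,0,0,0],
)

```text
time_s: 8.48
position: [0.5356, 0.3861, 0.1545]
tool_rot: [[0.088, 0.996, 0.0], [0.996, -0.088, 0.0], [0.0, 0.0, -1.0]]
ft_force: [-0.1, 0.2, -1.7]
grip_width: 0.0301
gripper_force: 59.6
```

>>> jog_arm(
  hand=[0.02,0.02,0.02,0.02,0.02],
  travel=[
    [0,0,-0.0015],
    [0,0,-0.0015],
    [0,0,-0.0015],
    [0,0,-0.0015],
    [0,0,0],
  ],
  yaw=[0,0,0,0,0],
)

```text
time_s: 9.1
position: [0.5355, 0.3861, 0.1482]
tool_rot: [[0.088, 0.996, -0.0], [0.996, -0.088, -0.0], [-0.0, -0.0, -1.0]]
ft_force: [0.6, 0.2, -1.7]
grip_width: 0.0304
gripper_force: 59.6
```

>>> jog_arm(
  hand=[0.02,0.02,0.02,0.02,0.02],
  travel=[
    [0,0,-0.001],
    [0,0,-0.001],
    [0,0,-0.001],
    [0,0,-0.001],
    [0,0,0],
  ],
  yaw=[0,0,0,0,0],
)

```text
time_s: 9.72
position: [0.5355, 0.3861, 0.1442]
tool_rot: [[0.088, 0.996, -0.0], [0.996, -0.088, -0.0], [-0.0, -0.0, -1.0]]
ft_force: [-1.0, -0.3, -1.8]
grip_width: 0.0298
gripper_force: 59.6
```

>>> jog_arm(
  hand=[0.02,0.02,0.02,0.02,0.02],
  travel=[
    [0,0,-0.001],
    [0,0,-0.001],
    [0,0,-0.001],
    [0,0,-0.001],
    [0,0,0],
  ],
  yaw=[0,0,0,0,0],
)

```text
time_s: 10.35
position: [0.5355, 0.3861, 0.1402]
tool_rot: [[0.088, 0.996, -0.0], [0.996, -0.088, -0.0], [-0.0, -0.0, -1.0]]
ft_force: [0.3, -0.3, -2.4]
grip_width: 0.0301
gripper_force: 59.6
```

>>> jog_arm(
  hand=[0.02,0.02,0.02,0.02,0.02],
  travel=[
    [0,0,-0.001],
    [0,0,-0.001],
    [0,0,-0.001],
    [0,0,-0.001],
    [0,0,0],
  ],
  yaw=[0,0,0,0,0],
)

```text
time_s: 10.98
position: [0.5359, 0.3862, 0.1366]
tool_rot: [[0.088, 0.996, 0.001], [0.996, -0.088, 0.001], [0.001, 0.001, -1.0]]
ft_force: [2.1, 0.6, -0.4]
grip_width: 0.0304
gripper_force: 59.6
```

>>> jog_arm(
  hand=[0.02,0.02,0.02,0.02,0.02],
  travel=[
    [0,0,-0.001],
    [0,0,-0.001],
    [0,0,-0.001],
    [0,0,0],
    [0,0,0],
  ],
  yaw=[0,0,0,0,0],
)

```text
time_s: 11.6
position: [0.5362, 0.3863, 0.1344]
tool_rot: [[0.088, 0.996, 0.003], [0.996, -0.088, 0.001], [0.001, 0.002, -1.0]]
ft_force: [2.3, -0.1, 5.6]
grip_width: 0.03
gripper_force: 60.2
```

>>> jog_arm(
  hand=[0.02,0.02,0.02,0.02,0.02],
  travel=[
    [0,0,-0.001],
    [0,0,-0.001],
    [0,0,-0.001],
    [0,0,0],
    [0,0,0],
  ],
  yaw=[0,0,0,0,0],
)

```text
time_s: 12.22
position: [0.5361, 0.3862, 0.1307]
tool_rot: [[0.088, 0.996, 0.002], [0.996, -0.088, 0.001], [0.001, 0.002, -1.0]]
ft_force: [3.7, 1.1, 4.0]
grip_width: 0.03
gripper_force: 59.9
```

>>> jog_arm(
  hand=[0.02,0.02,0.02,0.02,0.02],
  travel=[
    [0,0,-0.001],
    [0,0,-0.001],
    [0,0,-0.001],
    [0,0,0],
    [0,0,0],
  ],
  yaw=[0,0,0,0,0],
)

```text
time_s: 12.85
position: [0.5355, 0.3861, 0.1268]
tool_rot: [[0.088, 0.996, -0.0], [0.996, -0.088, -0.0], [-0.0, -0.0, -1.0]]
ft_force: [4.9, 2.0, -1.2]
grip_width: 0.0302
gripper_force: 59.6
```

>>> jog_arm(
  hand=[0.02,0.02,0.02,0.02,0.02],
  travel=[
    [0,0,-0.001],
    [0,0,-0.001],
    [0,0,-0.001],
    [0,0,0],
    [0,0,0],
  ],
  yaw=[0,0,0,0,0],
)

```text
time_s: 13.48
position: [0.5353, 0.386, 0.1237]
tool_rot: [[0.088, 0.996, -0.001], [0.996, -0.088, -0.001], [-0.001, -0.001, -1.0]]
ft_force: [3.0, 1.6, -4.1]
grip_width: 0.0303
gripper_force: 59.5
```

>>> jog_arm(
  hand=[0.02,0.02,0.02,0.02,0.02],
  travel=[
    [0,0,-0.0007],
    [0,0,-0.0007],
    [0,0,-0.0006],
    [0,0,0],
    [0,0,0],
  ],
  yaw=[0,0,0,0,0],
)

```text
time_s: 14.1
position: [0.5354, 0.386, 0.1221]
tool_rot: [[0.088, 0.996, -0.001], [0.996, -0.088, -0.0], [-0.0, -0.001, -1.0]]
ft_force: [4.1, 1.1, -3.3]
grip_width: 0.0303
gripper_force: 59.6
```

>>> jog_arm(
  hand=[0.02,0.02,0.02,0.02,0.02],
  travel=[
    [0,0,-0.0005],
    [0,0,-0.0005],
    [0,0,-0.0005],
    [0,0,0],
    [0,0,0],
  ],
  yaw=[0,0,0,0,0],
)

```text
time_s: 14.72
position: [0.5354, 0.386, 0.1206]
tool_rot: [[0.088, 0.996, -0.001], [0.996, -0.088, -0.0], [-0.0, -0.001, -1.0]]
ft_force: [3.3, 1.0, -4.5]
grip_width: 0.0306
gripper_force: 59.6
```

>>> jog_arm(
  hand=[0.02,0.02,0.02,0.02,0.02],
  travel=[
    [0,0,-0.0005],
    [0,0,-0.0005],
    [0,0,-0.0003],
    [0,0,0],
    [0,0,0],
  ],
  yaw=[0,0,0,0,0],
)

```text
time_s: 15.35
position: [0.5356, 0.3862, 0.1203]
tool_rot: [[0.088, 0.996, 0.001], [0.996, -0.088, 0.0], [0.0, 0.001, -1.0]]
ft_force: [-0.3, 0.1, 5.7]
grip_width: 0.0302
gripper_force: 60.5
```

>>> jog_arm(
  hand=[0.02,0.02,0.02,0.02,0.02],
  travel=[
    [0,0,-0.0005],
    [0,0,-0.0005],
    [0,0,0],
    [0,0,0],
    [0,0,0],
  ],
  yaw=[0,0,0,0,0],
)

```text
time_s: 15.98
position: [0.5356, 0.3862, 0.1202]
tool_rot: [[0.088, 0.996, 0.001], [0.996, -0.088, 0.001], [0.001, 0.001, -1.0]]
ft_force: [-1.6, -1.4, 10.6]
grip_width: 0.0305
gripper_force: 61.1
```

Seat felt: TCP stops at 0.1202 m, the side force vanished (ball in groove), 10 N down. Releasing and retreating.

>>> jog_arm(
  hand=[0.034,0.04,0.05,0.06,0.07],
  travel=[
    [0,0,0],
    [0,0,0.0005],
    [0,0,0.0005],
    [0,0,0.0005],
    [0,0,0],
  ],
  yaw=[0,0,0,0,0],
)

```text
time_s: 16.6
position: [0.5356, 0.3861, 0.12]
tool_rot: [[0.088, 0.996, -0.0], [0.996, -0.088, -0.0], [-0.0, -0.0, -1.0]]
ft_force: [1.3, -0.1, -0.2]
grip_width: 0.0701
gripper_force: 0.0
```

>>> jog_arm(
  hand=[0.07,0.07,0.07,0.07,0.07],
  travel=[
    [0,0,0.005],
    [0,0,0.015],
    [0,0,0.03],
    [0,0,0.03],
    [0,0,0.02],
  ],
  yaw=[0,0,0,0,0],
)

```text
time_s: 17.23
position: [0.5358, 0.3863, 0.223]
tool_rot: [[0.088, 0.996, 0.003], [0.996, -0.088, 0.001], [0.002, 0.003, -1.0]]
ft_force: [0.6, -0.6, 0.1]
grip_width: 0.0696
gripper_force: 0.0
```

>>> jog_arm(
  hand=[0.07,0.07,0.07,0.07,0.07],
  travel=[
    [0,-0.03,0.01],
    [0,-0.03,0],
    [0,-0.01,0],
    [0,0,0],
    [0,0,0],
  ],
  yaw=[0,0,0,0,0],
)

```text
time_s: 17.85
position: [0.5355, 0.3169, 0.2301]
tool_rot: [[0.087, 0.996, 0.0], [0.996, -0.087, 0.0], [0.0, 0.0, -1.0]]
ft_force: [0.8, 0.4, -0.4]
grip_width: 0.07
gripper_force: 0.0
```

```bash
python3 - <<'E'
from h import *
a,s=save('wrist','w6.png')
print(np.round(s['position'],4),np.round(s['ft_force'],2))
b,_=save('scene','scene6.png')
o=np.hstack([cv2.resize(a[:300,120:420],(380,380)),cv2.resize(b[200:330,90:230],(410,380))])
cv2.imwrite('pics/f.png',o[:,:,::-1])
E
```

```text
[0.5355 0.3169 0.2301] [ 0.75  0.42 -0.42]
```

View pics/f.png

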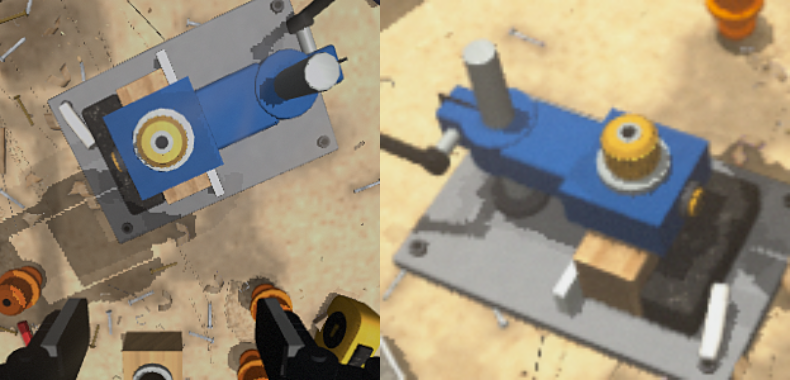

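The picture shows the brass bush upright in the arm's hole, its collar flush on the blue face, and the gripper clear. Handing in.

```bash
python3 -c "
from rig import env
print(env.close_job())"
```

```text
the job is handed in; nothing more can be done
None
```

I handed the job in at about 18 s of robot time: the brass bush is in the blue arm's hole, upright with its collar flush. The seat stopped the tool with about 11 N on the wrist, the ball's side force had gone, and the gripper let go clear; the verdict was not reported back.

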